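# Set the sheet stop and hold the print screen open

### The arm

A 7-joint arm with a two-finger parallel gripper is mounted at the origin on the work surface. World frame = base frame: x ahead of the robot, y to its left, z up, the work surface at z = 0. Lengths are in mm, angles in rad, forces in N, time in s.
With the tool pointing down it reaches from about 400 to 850 mm from the base axis. Payload 10.4 kg.
Tool frame: the origin (TCP) lies between the finger pads; the fingertips stand 19 mm ahead of it and the grasp point (between the pads) is the TCP; z points along the fingers, y is the direction in which the jaws open and shut (so a half turn about z gives the same grasp; the last joint's range is limited). The gripper opens to 85 mm and grips with 20 to 120 N. Pads are 22 mm wide; open, the fingers measure 114 mm over their backs; the gripper's body (76 mm by 85 mm) begins 54 mm behind the grasp point. The pads swing forward as they close: fully open they stand 13 mm farther back than shut.
Start: joints at [-1.152, 0.332, -0.065, 1.46, 0.022, 1.35, -0.088], TCP at [267.22, 565.016, 250.338] pointing down, gripper open.
Joint ranges: [-2.6, 2.6], [-0.5, 2.12], [-1.47, 1.34], [0.16, 2.42], [-1.27, 4.41], [0.06, 2.06], [-2.6, 2.6]. Speed limits (rad/s): [2.22, 2.22, 2.79, 2.79, 3.14, 3.14, 3.14].

### API

Orientations are given as [roll, pitch, yaw] about the fixed x, y, z axes, in that order (R = Rz(yaw) Ry(pitch) Rx(roll)).
In Python, from workcell import bot gives the robot as it stands.
- The arm moves only by the tool apply_moves, never from a script. Its argument "series" is a list of rows, each an object with "grip": the opening, from -1 (shut) to 1 (fully open); "xyz": the shift along the tool's x, y, z in cm, a list of three; "twist": the turn about the tool's z in degrees. In form: [{"grip": grip, "xyz": [x, y, z], "twist": twist}, ...]. A call has 1 to 12 rows; each row shifts and turns the commanded pose from where the row before left it, along the tool's axes as they then stand; what a row does not reach is not made up. A row lasts 1/12 s, in which the tool goes at most 41.7 mm and 7.16 degrees, less where a joint would pass 70% of its speed; a pose out of reach is approached as far as the arm can. A call with a gripper value outside its range is refused whole. The fingers move at their own pace and stop on an object; the grip force is fixed at half the most. Time passes only in rows, so rows that do not move let the fingers close. It gives the time, the measured TCP pose, the force and the opening at its end, in the units of the state.
- bot.sense(): the state, without advancing time (a new reading comes with each control period).
- bot.camera(name): name is "scene" or "top" or "wrist"; returns a dict with "img" (480x640x3 uint8, red, green, blue), "fx", "fy", "cx", "cy" (pixels), "rvec" (rotation vector, rad) and "tvec" (3), from world to camera coordinates, as OpenCV has them; the wrist camera has in their place "hand_eye" (4x4, takes a point from camera to tool coordinates, whose origin is the TCP and whose axes are the flange's). Camera axes: x right, y down, z forward; pixel columns grow to the right and rows downward; lengths in mm; the calibration is good to about 2 mm. A picture is of the moment at which its call begins: read the wrist's pose just before it. There is no depth.
- bot.finish_job(): hands the job in, once; it reports no verdict.
The state is a dict: "time_s": time; "q": joint angles; "joint_velocities": joint speeds; "tau": joint torques, N m; "position": TCP position; "tcp_rot": TCP orientation; "contact_force": force on the tool from outside, world axes, zero at the start; "torque": the same for the moment, N m; "opening": finger opening in mm.
Only numpy, scipy, OpenCV 4.12 (cv2) and the standard library are available. Lean on these libraries where they do the work, as an engineer would, in place of code of your own. Each camera call takes 0.05 s, during which the arm holds its last target.

### The job

On the yellow screen-printing board, slide the blue sheet stop along its rail until its white pointer is at the red mark. Then lift the hinged screen by its red bar to 40 degrees, without letting it drop, and hold it there so that a sheet can be slid underneath: finish while still holding the bar, since the screen falls shut if released. Leave the stop at the mark and the bottles, jar, tape, squeegee and clamp where they are.

Things in the scene. Friction and masses are not known exactly. Their poses are not given: they have to be found in the camera images.
- board: yellow baseboard of a small hinged screen press, fixed to the table, 360 mm (own x) by 420 mm (own y), 18 mm thick, reaching from x = -160 to +200 and y = -170 to +250 in its own frame; origin on the table below the middle of the screen's width; own x points away from the robot towards the hinge, own z up. Its yaw is the yaw of the whole press
- screen (a joint): angle of the hinged screen, rad: 0 = lying shut, grows as its near edge is lifted, up to 1.3. No stay or spring: the screen (about 0.7 kg, 3 to 4 N at the bar) falls shut when released
- screen_hinge (a point): middle of the screen's hinge line, 37 mm above the table, 142 mm along the board's +x from its origin; the hinge line runs along the board's y
- lift_bar: red round grip sleeve, 14 mm thick, 120 mm long, that turns freely on a rod between two sloping dark posts at the screen's near edge. Origin at its middle; own y runs along it. It lies 300 mm from the hinge line and 43 mm above the screen's mid-plane (screen shut: 80 mm above the table, 30 mm above the frame's top) and goes round the hinge line with the screen
- lay (a joint): position of the blue sheet stop on its rail, m: 0 = end nearest the robot, grows away from the robot (board's +x) to 0.14. Slides with about 2 N of friction and stays where it is left
- lay_grip (a point): middle of the stop's upright blue fin, the part to grip: 24 mm along the rail, 16 mm across; its top is 24 mm above this point, the stop's wider body (50 by 36 mm) starts 26 mm below it; this point is 70 mm above the table. The rail runs along the board's x, 185 mm to the left (board's +y) of the screen's middle, 45 mm clear of the screen frame
- lay_pointer (a point): outer tip of the stop's white pointer, 3 mm wide, on the stop's left side (board's +y), level along the rail with the fin's middle
- mark: red mark painted on the board beside the rail, 6 mm along the rail by 22 mm; origin at its middle on the board's top; own x runs along the rail. The pointer is at the mark when both are level along the rail
- ink_a: black ink bottle with a red cap, 62 mm across, 170 mm tall, standing; origin at its foot; a bystander
- ink_b: second black ink bottle like the first; a bystander
- jar: small green glass jar with a white lid, 64 mm across, 70 mm tall, standing to the left of the yellow board; origin at its foot; a bystander
- tape: roll of blue tape lying flat, 90 mm across, 24 mm high; origin under its centre; a bystander
- squeegee: wooden squeegee with black rubber blade lying flat to the right of the yellow board, 200 mm long (own y), about 75 mm wide, 22 mm high; a bystander
- clamp: small blue bar clamp, 100 mm long (own x), 50 mm high; a bystander

How it is judged:
By the outcome, as a careful person would: the job done as asked, in the order asked, and still so for the second after the job is handed in, while the arm keeps its last pose, push and grip.
It also fails if it takes over 53 s, if anything falls off the work surface, if the arm or the gripper's body presses on something with over 40 N, if the wrist force passes 120 N, or if a joint passes its speed limit or range.

## Working session

There is one attempt and no reset: what is moved stays moved. The work goes in short steps, Python scripts to look and compute and a tool call to move; the robot and the scene stay as the last step left them, time stands still between calls to the robot, and variables do not carry over. Pictures are saved under pics/ and viewed, and the job is handed in when it is done.

Besides the shell and the picture viewer there is one more tool, called after "Emit:" as name(argument=value, ...) on one line, values as JSON. apply_moves: Moves the arm, as the interface text tells. Its arguments: {"type":"object","properties":{"series":{"type":"array"}},"required":["series"]}

```bash
ls; mkdir -p pics; python3 - <<'E'
from workcell import bot
import cv2
for n in ("scene","top","wrist"):
    c=bot.camera(n); cv2.imwrite(f"pics/a_{n}.png",c["img"][:,:,::-1])
    print({k:v for k,v in c.items() if k!="img"})
print(bot.sense())
E
```

```text
pics
{'fx': 433.389011798411, 'fy': 433.389011798411, 'cx': 317.5755199175524, 'cy': 239.8369580108343, 'rvec': array([ 1.27450361,  2.4513546 , -0.73282618]), 'tvec': array([ 371.86272071, -325.88439327, 1376.73760391])}
{'fx': 590.4112529622594, 'fy': 590.4112529622594, 'cx': 311.0377762212006, 'cy': 245.90490964017994, 'rvec': array([ 2.16913063, -2.22760882,  0.07537586]), 'tvec': array([ -31.97812266,  593.39332423, 1435.33508836])}
{'fx': 381.64979084491415, 'fy': 381.64979084491415, 'cx': 317.25373709012615, 'cy': 233.26312297158407, 'hand_eye': array([[-5.52273800e-05, -9.62950178e-01, -2.69679349e-01,
         6.78566033e+01],
       [ 9.99999173e-01, -3.99763558e-04,  1.22265593e-03,
         2.93350455e-01],
       [-1.28516472e-03, -2.69679058e-01,  9.62949404e-01,
        -1.23100985e+02],
       [ 0.00000000e+00,  0.00000000e+00,  0.00000000e+00,
         1.00000000e+00]])}
{'time_s': 0.15, 'q': array([-1.15160851,  0.33270457, -0.06468739,  1.460722  ,  0.02160439,
        1.34989903, -0.08847866]), 'joint_velocities': array([ 0.00072885, -0.00125185, -0.00157467, -0.00281573,  0.00033419,
       -0.00053903,  0.00099468]), 'tau': array([ 1.83108664e-04, -6.25824094e+01,  4.87121323e-02, -3.91857541e+01,
        1.61926617e-02,  7.31352047e-03,  5.61428442e-05]), 'position': array([267.12146899, 564.76182618, 249.72508351]), 'tcp_rot': array([-3.14055636e+00,  5.24361771e-05,  2.69983161e+00]), 'contact_force': array([ 0.48959406, -0.48270777, -0.49796874]), 'torque': array([ 0.01411127, -0.02510668,  0.01296297]), 'opening': 85.73605417147611}
```

View pics/a_top.png

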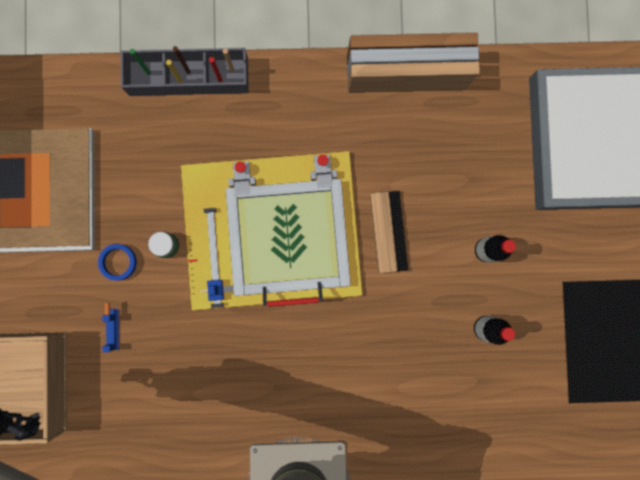

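View pics/a_scene.png

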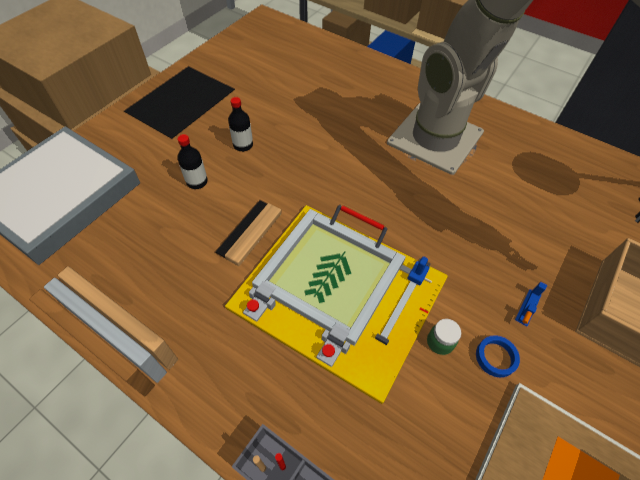

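View pics/a_wrist.png

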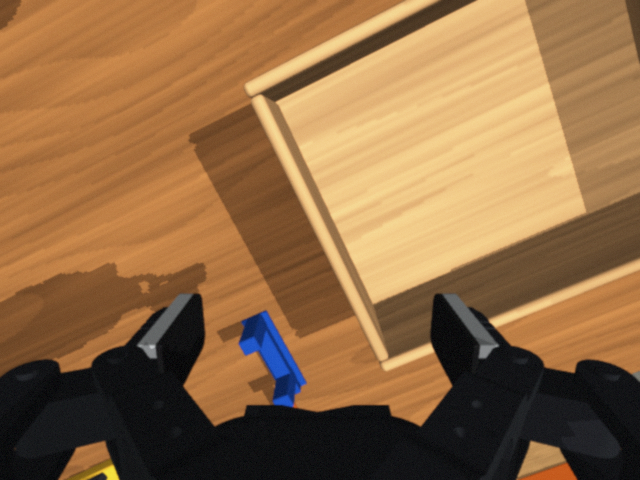

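```bash
python3 - <<'E'
import cv2
a=cv2.imread("pics/a_top.png")
cv2.imwrite("pics/b1.png",cv2.resize(a[145:315,175:370],None,fx=4,fy=3.5*4/3.5*0+3.5,interpolation=cv2.INTER_CUBIC) if 0 else cv2.resize(a[145:315,170:370],None,fx=3.5,fy=3.5,interpolation=cv2.INTER_CUBIC))
cv2.imwrite("pics/b2.png",cv2.resize(a[245:315,175:275],None,fx=8,fy=8,interpolation=cv2.INTER_CUBIC))
s=cv2.imread("pics/a_scene.png")
cv2.imwrite("pics/b3.png",cv2.resize(s[240:340,370:470],None,fx=6,fy=6,interpolation=cv2.INTER_CUBIC))
E
```

```text
(no output)
```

View pics/b1.png

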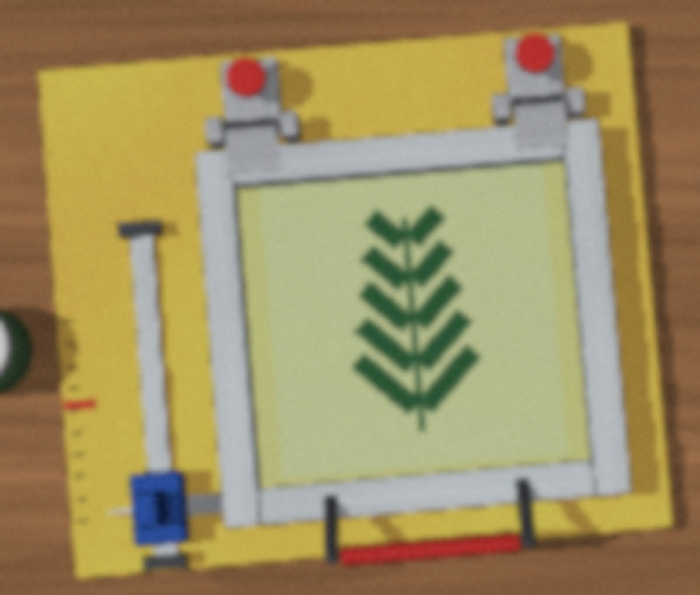

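View pics/b2.png

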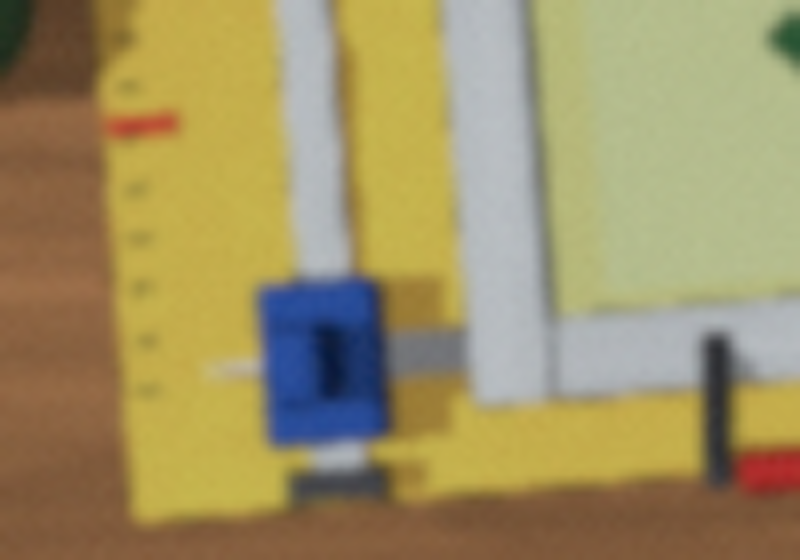

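View pics/b3.png

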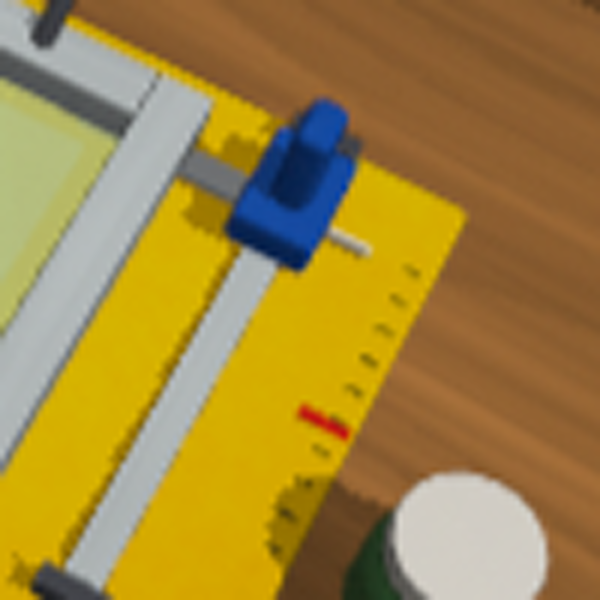

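```bash
cat > h.py <<'E'
import numpy as np, cv2
from scipy.optimize import least_squares
C={'scene':(433.389,317.5755,239.837,[1.27450361,2.4513546,-0.73282618],[371.86272,-325.884393,1376.737604]),
'top':(590.41125,311.03778,245.90491,[2.16913063,-2.22760882,0.07537586],[-31.978123,593.393324,1435.335088])}
def proj(n,P):
    f,cx,cy,r,t=C[n]
    return cv2.projectPoints(np.array(P,float).reshape(-1,1,3),np.array(r),np.array(t),np.array([[f,0,cx],[0,f,cy],[0,0,1]]),None)[0][:,0]
def ray(n,uv):
    f,cx,cy,r,t=C[n];R=cv2.Rodrigues(np.array(r))[0]
    o=-R.T@np.array(t); d=R.T@np.array([(uv[0]-cx)/f,(uv[1]-cy)/f,1]); return o,d
def onz(n,uv,z):
    o,d=ray(n,uv); return o+d*(z-o[2])/d[2]
def tri(a,b):
    f=lambda P:np.r_[proj('top',P)[0]-a,proj('scene',P)[0]-b]
    s=least_squares(f,onz('top',a,30)); return s.x,s.fun
def cr(xy,s,o): return (np.array(xy,float)+.5)/s-.5+np.array(o)
def B2W(p,pose):
    x,y,a=pose;p=np.atleast_2d(p);c,s=np.cos(a),np.sin(a)
    return np.c_[x+c*p[:,0]-s*p[:,1],y+s*p[:,0]+c*p[:,1],p[:,2]]
def W2B(p,pose):
    x,y,a=pose;p=np.atleast_2d(p);c,s=np.cos(a),np.sin(a);d=p[:,:2]-[x,y]
    return np.c_[c*d[:,0]+s*d[:,1],-s*d[:,0]+c*d[:,1],p[:,2]]
E
python3 - <<'E'
from h import *
np.set_printoptions(suppress=True,precision=2)
cor=[[-160,250,18],[200,250,18],[200,-170,18],[-160,-170,18]]
T=[cr(p,3.5,(170,145)) for p in [(78,578),(38,71),(630,23),(673,527)]]
S=[cr((466,213),6,(370,240)),(383,402),(226,304),(306,207)]
for use in ((1,0),(0,1),(1,1)):
    f=lambda q:np.r_[use[0]*(proj('top',B2W(cor,q))-T).ravel(),use[1]*(proj('scene',B2W(cor,q))-S).ravel()]
    s=least_squares(f,[500,0,0.1],x_scale=[100,100,.1]);print(s.x,s.fun)
pose=s.x
o=(175,245)
m=tri(cr((142,125),8,o),cr((325,422),6,(370,240)));print('mark',m,W2B(m[0],pose))
print('mark z18 top/scene',W2B(onz('top',cr((142,125),8,o),18),pose),W2B(onz('scene',cr((325,422),6,(370,240)),18),pose))
m=tri(cr((208,370),8,o),cr((368,250),6,(370,240)));print('ptr',m,W2B(m[0],pose))
print('bar',B2W([[-158,y,80] for y in(-60,0,60)],pose),proj('top',B2W([[-158,y,80] for y in(-60,0,60)],pose)))
print('fin top view', W2B(onz('top',cr((330,362),8,o),94),pose))
E
```

```text
[616.97   8.18   0.06] [-0.72  0.53  0.   -0.42  0.01 -0.54  0.72  0.39  0.   -0.   -0.   -0.
 -0.    0.   -0.   -0.  ]
[618.01  11.85   0.06] [-0.   -0.   -0.   -0.   -0.   -0.   -0.    0.    1.38 -0.25  0.27  0.71
 -1.72  1.09  0.16 -3.09]
[617.45  10.04   0.06] [-1.58  0.23 -0.66 -0.73 -0.63 -0.63 -0.12  0.32  0.77 -0.94 -0.13 -0.12
 -2.11  0.66 -0.39 -3.5 ]
mark (array([564.77, 244.81,  16.05]), array([-0.22,  0.09, -0.22, -0.03])) [[-39.3  237.38  16.05]]
mark z18 top/scene [[-39.23 236.48  18.  ]] [[-38.46 237.86  18.  ]]
ptr (array([489.47, 224.54,  22.67]), array([-0.16,  0.06, -0.17, -0.02])) [[-115.62  221.4    22.67]]
bar [[463.1  -58.81  80.  ]
 [459.7    1.09  80.  ]
 [456.3   60.99  80.  ]] [[317.55 299.35]
 [292.   301.51]
 [266.42 303.67]]
fin top view [[-115.83  173.18   94.  ]]
```

```bash
cat >> h.py <<'E'
POSE=np.array([616.97,8.18,0.0567])
def todo(target,yaw=None):
    "target world xyz; prints remaining shift in tool axes (cm), twist deg"
    from workcell import bot
    from scipy.spatial.transform import Rotation as Ro
    s=bot.sense();R=Ro.from_euler('xyz',s['tcp_rot']).as_matrix()
    tw=0
    if yaw is not None:
        tw=-np.degrees((yaw-s['tcp_rot'][2]+np.pi)%(2*np.pi)-np.pi)
        R2=R@Ro.from_euler('z',tw,degrees=True).as_matrix()
    else: R2=R
    print('t',round(s['time_s'],2),'pos',s['position'].round(1),'rot',s['tcp_rot'].round(4),'F',s['contact_force'].round(1),'op',round(s['opening'],1),'q7',s['q'][6].round(2))
    print('twist',round(tw,2),'shift after twist cm',((R2.T@(np.array(target)-s['position']))/10).round(2))
E
python3 - <<'E'
from h import *
np.set_printoptions(suppress=True,precision=4)
cor=[[-160,250,18],[200,250,18],[200,-170,18],[-160,-170,18]]
T=[cr(p,3.5,(170,145)) for p in [(78,578),(38,71),(630,23),(673,527)]]
f=lambda q:(proj('top',B2W(cor,q))-T).ravel()
s=least_squares(f,[500,0,0.1],x_scale=[100,100,.1]);print(s.x)
fin=B2W([-115.7,185,70],s.x)[0];print('fin',fin)
print('jar',W2B(onz('top',(163,244),70),s.x))
todo([fin[0],fin[1],200],np.pi+s.x[2])
E
```

```text
[616.9739   8.1808   0.058 ]
fin [490.7484 186.1656  70.    ]
jar [[  3.1575 294.7552  70.    ]]
t 0.15 pos [267.1 564.8 249.7] rot [-3.1406  0.0001  2.6998] F [ 0.5 -0.5 -0.5] op 85.7 q7 -0.09
twist -28.63 shift after twist cm [-20.13 -39.09   5.  ]
```

Emit:
apply_moves(series=[{"grip":1,"xyz":[0,0,0],"twist":-5.73},{"grip":1,"xyz":[0,0,0],"twist":-5.73},{"grip":1,"xyz":[0,0,0],"twist":-5.73},{"grip":1,"xyz":[0,0,0],"twist":-5.73},{"grip":1,"xyz":[0,0,0],"twist":-5.71},{"grip":1,"xyz":[-1,-2,0],"twist":0},{"grip":1,"xyz":[-1,-2,0],"twist":0},{"grip":1,"xyz":[-1,-2,0],"twist":0},{"grip":1,"xyz":[-1,-2,0],"twist":0},{"grip":1,"xyz":[-1,-2,0],"twist":0},{"grip":1,"xyz":[-1,-2,0],"twist":0},{"grip":1,"xyz":[-1,-2,0],"twist":0}])

```text
time_s: 1.15
position: [345.6, 428.1, 250.1]
tcp_rot: [-3.141, -0.0, -3.084]
contact_force: [0.7, 0.3, -0.1]
opening: 85.4
```

Emit:
apply_moves(series=[{"grip":1,"xyz":[-1.3,-2.5,0.4],"twist":0},{"grip":1,"xyz":[-1.3,-2.5,0.4],"twist":0},{"grip":1,"xyz":[-1.3,-2.5,0.4],"twist":0},{"grip":1,"xyz":[-1.3,-2.5,0.4],"twist":0},{"grip":1,"xyz":[-1.3,-2.5,0.4],"twist":0},{"grip":1,"xyz":[-1.3,-2.5,0.4],"twist":0},{"grip":1,"xyz":[-1.3,-2.5,0.4],"twist":0},{"grip":1,"xyz":[-1.3,-2.5,0.4],"twist":0},{"grip":1,"xyz":[-1.3,-2.5,0.4],"twist":0},{"grip":1,"xyz":[-1.4,-2.5,0.4],"twist":0},{"grip":1,"xyz":[0,0,0],"twist":0},{"grip":1,"xyz":[0,0,0],"twist":0}])

```text
time_s: 2.15
position: [490.9, 185.6, 209.9]
tcp_rot: [-3.141, -0.001, -3.087]
contact_force: [0.2, 0.8, -0.1]
opening: 85.6
```

```bash
python3 - <<'E'
from h import *
from workcell import bot
todo([490.7,186.2,200],np.pi+.058)
c=bot.camera("wrist"); cv2.imwrite("pics/c_w.png",c["img"][:,:,::-1])
E
```

```text
t 2.15 pos [490.9 185.6 209.9] rot [-3.1411e+00 -7.0000e-04 -3.0871e+00] F [ 0.2  0.8 -0.1] op 85.6 q7 1.2
twist -0.2 shift after twist cm [0.01 0.06 0.99]
```

View pics/c_w.png

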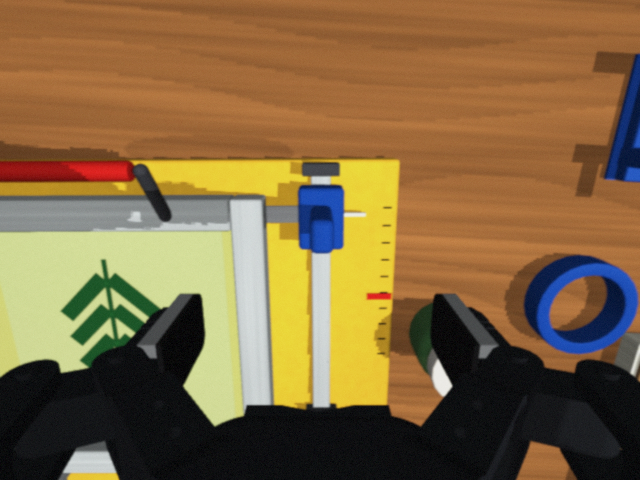

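```bash
cat >> h.py <<'E'
HE=np.array([[-5.52273800e-05,-9.62950178e-01,-2.69679349e-01,67.8566033],[9.99999173e-01,-3.99763558e-04,1.22265593e-03,.293350455],[-1.28516472e-03,-2.69679058e-01,9.62949404e-01,-123.100985],[0,0,0,1]])
def wz(uv,z,pos,rot):
    from scipy.spatial.transform import Rotation as Ro
    R=Ro.from_euler('xyz',rot).as_matrix()
    d=HE[:3,:3]@np.array([(uv[0]-317.2537)/381.6498,(uv[1]-233.2631)/381.6498,1]);o=R@HE[:3,3]+np.array(pos);d=R@d
    return o+d*(z-o[2])/d[2]
E
python3 - <<'E'
from h import *
c=cv2.imread('pics/c_w.png');cv2.imwrite('pics/c_w2.png',cv2.resize(c[150:310,280:400],None,fx=5,fy=3.75*0+5*0.75*0+3.75 if 0 else 5,interpolation=cv2.INTER_CUBIC)[:800])
E
```

```text
(no output)
```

View pics/c_w2.png

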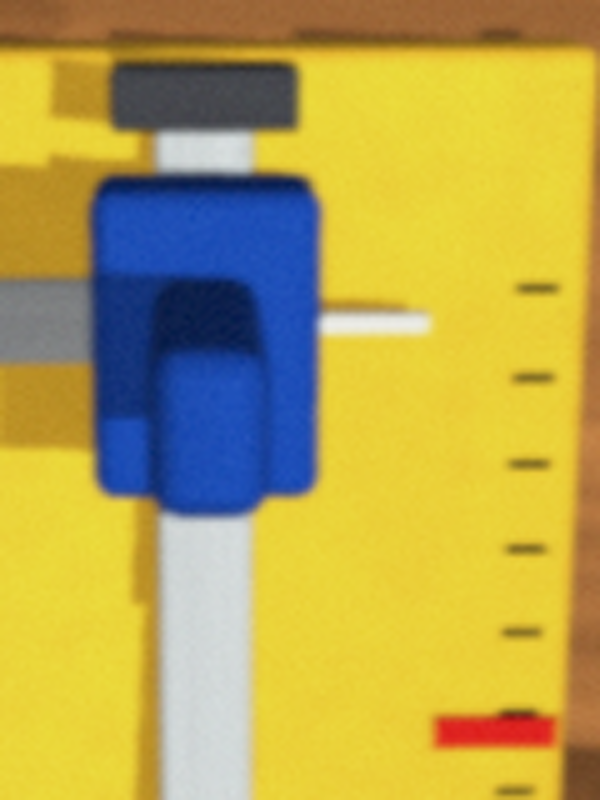

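```bash
python3 - <<'E'
from h import *
np.set_printoptions(suppress=True,precision=2)
p=[490.9,185.6,209.9];r=[-3.1411,-.0007,-3.0871];o=(280,150);P=np.array([616.97,8.18,.058])
for n,uv,z in [('fin top',(211,432),94),('ptr z25',(430,323),25),('ptr z35',(430,323),35),('mark',(495,732),18),('cornerNL',(595,48),18)]:
    w=wz(cr(uv,5,o),z,p,r);print(n,w,W2B(w,P))
E
```

```text
fin top [491.56 189.14  94.  ] [[-114.71  187.93   94.  ]]
ptr z25 [490.61 226.2   25.  ] [[-113.51  224.98   25.  ]]
ptr z35 [488.42 224.77  35.  ] [[-115.78  223.68   35.  ]]
mark [566.51 245.52  18.  ] [[-36.62 239.87  18.  ]]
cornerNL [445.04 249.95  18.  ] [[-157.63  251.33   18.  ]]
```

Emit:
apply_moves(series=[{"grip":1,"xyz":[0,0.25,2],"twist":-0.2},{"grip":1,"xyz":[0,0,2],"twist":0},{"grip":1,"xyz":[0,0,2],"twist":0},{"grip":1,"xyz":[0,0,2],"twist":0},{"grip":0.5,"xyz":[0,0,2],"twist":0},{"grip":0.3,"xyz":[0,0,1.5],"twist":0},{"grip":0.1,"xyz":[0,0,1.3],"twist":0},{"grip":0,"xyz":[0,0,1.0],"twist":0},{"grip":0,"xyz":[0,0,0],"twist":0},{"grip":0,"xyz":[0,0,0],"twist":0}])

```text
time_s: 3.03
position: [489.9, 190.5, 72.3]
tcp_rot: [3.142, -0.001, -3.079]
contact_force: [-0.0, 0.4, 0.5]
opening: 42.6
```

```bash
python3 - <<'E'
from h import *
from workcell import bot
todo([490.7,188,72],np.pi+.058)
c=bot.camera("wrist"); cv2.imwrite("pics/d_w.png",c["img"][:,:,::-1])
E
```

```text
t 3.03 pos [489.9 190.5  72.3] rot [ 3.1416e+00 -6.0000e-04 -3.0791e+00] F [-0.   0.4  0.5] op 42.6 q7 1.22
twist 0.26 shift after twist cm [-0.07 -0.25  0.03]
```

View pics/d_w.png

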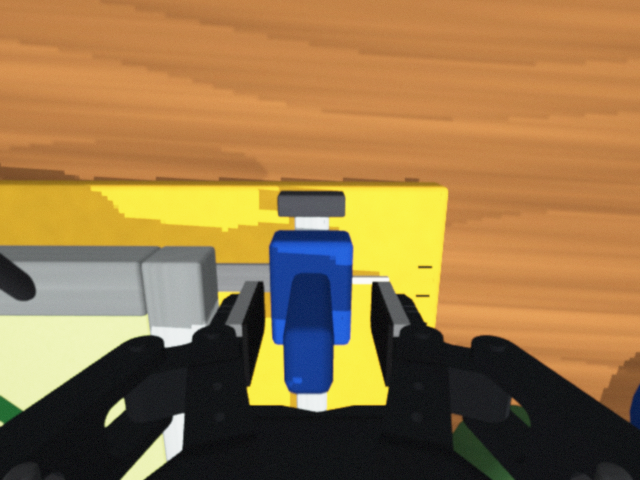

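Emit:
apply_moves(series=[{"grip":0,"xyz":[-0.05,-0.25,0],"twist":0.25},{"grip":0,"xyz":[0,0,0],"twist":0},{"grip":-0.4,"xyz":[0,0,0],"twist":0},{"grip":-0.7,"xyz":[0,0,0],"twist":0},{"grip":-1,"xyz":[0,0,0],"twist":0},{"grip":-1,"xyz":[0,0,0],"twist":0},{"grip":-1,"xyz":[0,0,0],"twist":0},{"grip":-1,"xyz":[0,0,0],"twist":0}])

```text
time_s: 3.75
position: [491.2, 187.7, 72.8]
tcp_rot: [3.141, 0.001, -3.084]
contact_force: [-1.6, 0.9, 5.4]
opening: 15.2
```

```bash
python3 - <<'E'
from h import *
from workcell import bot
todo(B2W([-39.0,185,72],[616.97,8.18,.058])[0],np.pi+.058)
c=bot.camera("wrist"); cv2.imwrite("pics/e_w.png",c["img"][:,:,::-1])
E
```

```text
t 3.75 pos [491.2 187.7  72.8] rot [ 3.1410e+00  8.0000e-04 -3.0844e+00] F [-1.6  0.9  5.4] op 15.2 q7 1.22
twist -0.05 shift after twist cm [-7.61 -0.15  0.09]
```

View pics/e_w.png

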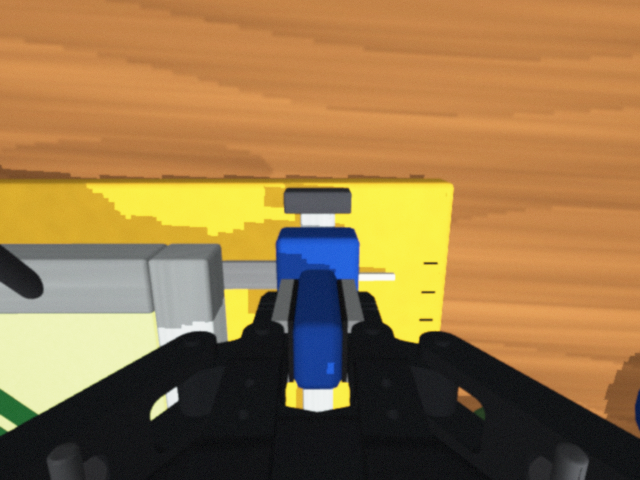

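Emit:
apply_moves(series=[{"grip":-1,"xyz":[-0.4,0,0],"twist":0},{"grip":-1,"xyz":[-0.8,0,0],"twist":0},{"grip":-1,"xyz":[-0.8,0,0],"twist":0},{"grip":-1,"xyz":[-0.8,0,0],"twist":0},{"grip":-1,"xyz":[-0.8,0,0],"twist":0},{"grip":-1,"xyz":[-0.8,0,0],"twist":0},{"grip":-1,"xyz":[-0.8,0,0],"twist":0},{"grip":-1,"xyz":[-0.8,0,0],"twist":0},{"grip":-1,"xyz":[-0.8,0,0],"twist":0},{"grip":-1,"xyz":[-0.5,0,0],"twist":0},{"grip":-1,"xyz":[0,0,0],"twist":0},{"grip":-1,"xyz":[0,0,0],"twist":0}])

```text
time_s: 4.8
position: [564.8, 191.9, 72.9]
tcp_rot: [3.141, 0.002, -3.085]
contact_force: [1.7, 1.4, 4.3]
opening: 15.3
```

```bash
cat > look.py <<'E'
import sys
from h import *
from workcell import bot
t=sys.argv[1]
todo(B2W([-39.0,185,72],[616.97,8.18,.058])[0],np.pi+.058)
im={}
for n in ("wrist","scene","top"):
    im[n]=bot.camera(n)["img"][:,:,::-1]; cv2.imwrite(f"pics/{t}_{n}.png",im[n])
I=cv2.INTER_CUBIC
a=cv2.resize(im["wrist"][180:360,320:460],None,fx=3,fy=3,interpolation=I)
b=cv2.resize(im["scene"][250:340,360:455],None,fx=6,fy=6,interpolation=I)
c=cv2.resize(im["top"][235:315,175:275],None,fx=6,fy=6,interpolation=I)
cv2.imwrite(f"pics/{t}_za.png",a);cv2.imwrite(f"pics/{t}_zb.png",b);cv2.imwrite(f"pics/{t}_zc.png",c)
E
python3 look.py f
```

```text
t 4.8 pos [564.8 191.9  72.9] rot [ 3.1408e+00  1.9000e-03 -3.0846e+00] F [1.7 1.4 4.3] op 15.3 q7 1.28
twist -0.06 shift after twist cm [-0.25 -0.15  0.09]
```

View pics/f_za.png

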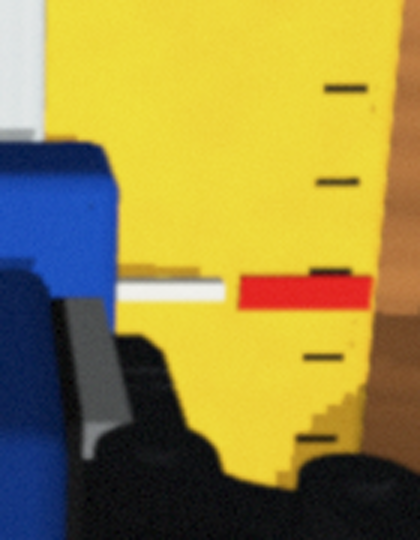

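View pics/f_zb.png

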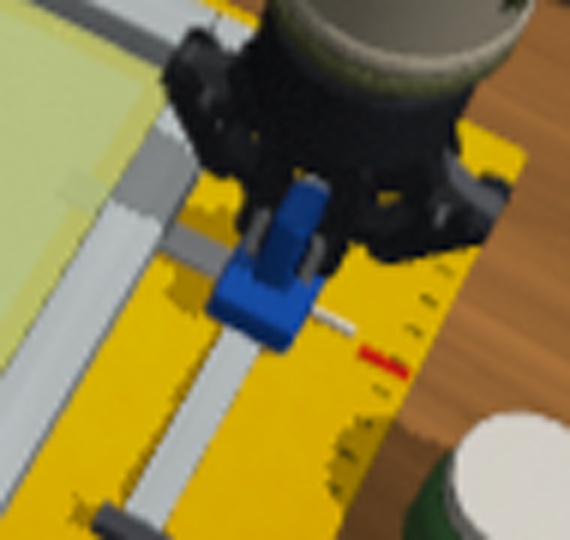

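View pics/f_zc.png

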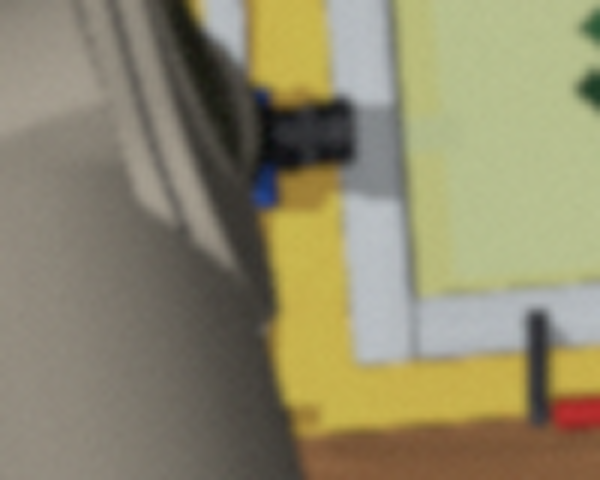

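```bash
python3 - <<'E'
from h import *
np.set_printoptions(suppress=True,precision=2)
P=np.array([616.97,8.18,.058]);p=[564.8,191.9,72.9];r=[3.1408,.0019,-3.0846]
m=W2B(wz(cr((305,292),3,(320,180)),18,p,r),P)[0];print('wrist mark',m)
for z in(20,23,26,30):print(z,W2B(wz(cr((224,291.5),3,(320,180)),z,p,r),P)[0]-m, W2B(onz('scene',cr((354,329),6,(360,250)),z),P)[0]-W2B(onz('scene',cr((384,362),6,(360,250)),18),P)[0])
# shadow-free: triangulate ptr between wrist and scene
from scipy.spatial.transform import Rotation as Ro
def dif(z): return W2B(wz(cr((224,291.5),3,(320,180)),z,p,r),P)[0]-m-(W2B(onz('scene',cr((354,329),6,(360,250)),z),P)[0]-W2B(onz('scene',cr((384,362),6,(360,250)),18),P)[0])
print([dif(z)[:2] for z in (15,18,21,24,27,30)])
E
```

```text
wrist mark [-36.5  239.11  18.  ]
20 [ -0.94 -13.97   2.  ] [ -5.74 -15.9    2.  ]
23 [ -2.16 -14.62   5.  ] [ -4.11 -15.85   5.  ]
26 [ -3.39 -15.28   8.  ] [ -2.47 -15.8    8.  ]
30 [ -5.03 -16.15  12.  ] [ -0.28 -15.74  12.  ]
[array([9.59, 3.1 ]), array([6.72, 2.4 ]), array([3.85, 1.69]), array([0.98, 0.99]), array([-1.88,  0.29]), array([-4.75, -0.42])]
```

Emit:
apply_moves(series=[{"grip":-1,"xyz":[-0.15,0,0],"twist":0},{"grip":-1,"xyz":[-0.14,0,0],"twist":0},{"grip":-1,"xyz":[0,0,0],"twist":0},{"grip":-1,"xyz":[0,0,0],"twist":0},{"grip":-1,"xyz":[0,0,0],"twist":0}])

```text
time_s: 5.37
position: [566.7, 192.1, 72.8]
tcp_rot: [3.141, 0.001, -3.084]
contact_force: [-1.3, 0.9, 7.4]
opening: 15.1
```

```bash
python3 look.py g
```

```text
t 5.37 pos [566.7 192.1  72.8] rot [ 3.1410e+00  5.0000e-04 -3.0842e+00] F [-1.3  0.9  7.4] op 15.1 q7 1.29
twist -0.03 shift after twist cm [-0.05 -0.15  0.08]
```

View pics/g_za.png

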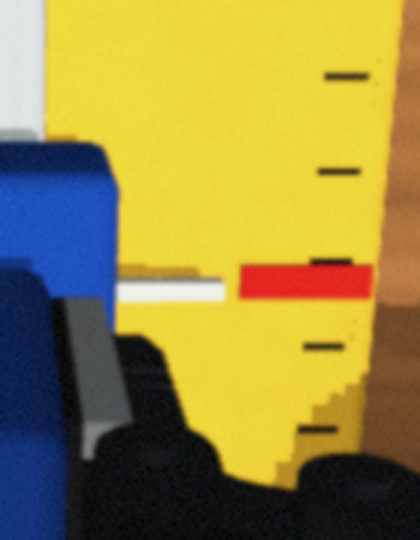

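View pics/g_zb.png

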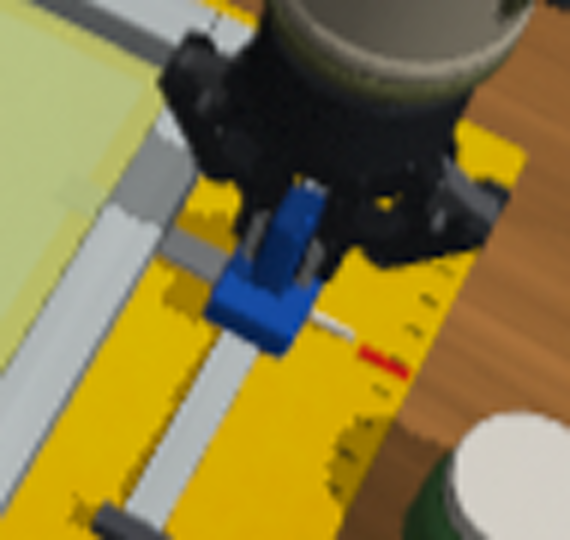

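```bash
python3 - <<'E'
from h import *
np.set_printoptions(suppress=True,precision=2)
P=np.array([616.97,8.18,.058]);p=[566.7,192.1,72.8];r=[3.141,.0005,-3.0842]
m=W2B(wz(cr((305,281.5),3,(320,180)),18,p,r),P)[0];print('wrist mark',m)
for z in(22,24,25,26,28):print(z,W2B(wz(cr((224,291.5),3,(320,180)),z,p,r),P)[0]-m, W2B(onz('scene',cr((351,334),6,(360,250)),z),P)[0]-W2B(onz('scene',cr((384,362),6,(360,250)),18),P)[0])
E
```

```text
wrist mark [-36.61 239.02  18.  ]
22 [  0.13 -14.26   4.  ] [ -2.03 -15.99   4.  ]
24 [ -0.68 -14.69   6.  ] [ -0.95 -15.95   6.  ]
25 [ -1.09 -14.91   7.  ] [ -0.4  -15.94   7.  ]
26 [ -1.5  -15.13   8.  ] [  0.14 -15.92   8.  ]
28 [ -2.32 -15.57  10.  ] [  1.23 -15.89  10.  ]
```

Emit:
apply_moves(series=[{"grip":-1,"xyz":[-0.08,0,0],"twist":0},{"grip":-1,"xyz":[0,0,0],"twist":0},{"grip":-1,"xyz":[0,0,0],"twist":0},{"grip":-0.6,"xyz":[0,0,0],"twist":0},{"grip":-0.2,"xyz":[0,0,0],"twist":0},{"grip":0,"xyz":[0,0,0],"twist":0},{"grip":0,"xyz":[0,0,0],"twist":0},{"grip":0,"xyz":[0,0,0],"twist":0}])

```text
time_s: 6.18
position: [567.3, 191.5, 72.0]
tcp_rot: [-3.141, -0.001, -3.085]
contact_force: [-0.4, 1.1, -0.2]
opening: 42.5
```

```bash
python3 look.py i
```

```text
t 6.18 pos [567.3 191.5  72. ] rot [-3.1414e+00 -5.0000e-04 -3.0847e+00] F [-0.4  1.1 -0.2] op 42.5 q7 1.29
twist -0.06 shift after twist cm [ 0.01 -0.09  0.  ]
```

View pics/i_wrist.png

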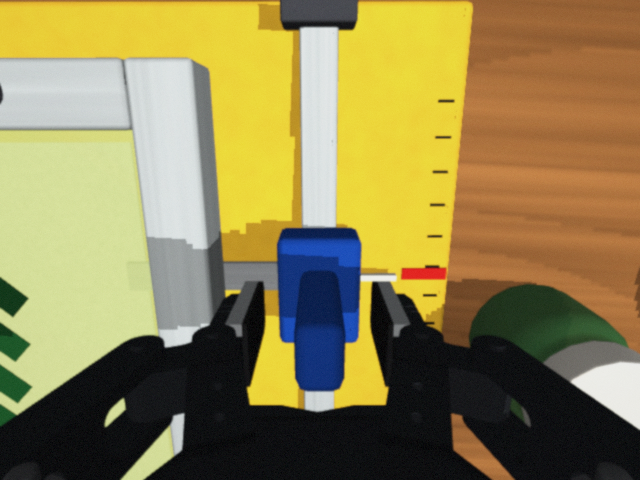

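Emit:
apply_moves(series=[{"grip":0.2,"xyz":[0,0,-0.8],"twist":0},{"grip":0.2,"xyz":[0,0,-1.5],"twist":0},{"grip":0.2,"xyz":[0,0,-2.5],"twist":0},{"grip":0.2,"xyz":[0,0,-2.5],"twist":0},{"grip":0.2,"xyz":[-1.7,0,-2.5],"twist":0},{"grip":0.2,"xyz":[-1.7,0,-1.5],"twist":0},{"grip":0.2,"xyz":[-1.7,0,0],"twist":0},{"grip":0.2,"xyz":[-1.7,0,0],"twist":0},{"grip":0.2,"xyz":[0,0,0],"twist":0},{"grip":0.2,"xyz":[0,0,0],"twist":0}])

```text
time_s: 7.17
position: [635.7, 195.3, 185.4]
tcp_rot: [-3.141, -0.0, -3.085]
contact_force: [0.0, -0.3, -0.0]
opening: 51.1
```

```bash
python3 look.py j; python3 -c "
import cv2;a=cv2.imread('pics/j_wrist.png');cv2.imwrite('pics/j_z.png',cv2.resize(a[60:200,280:420],None,fx=4,fy=4,interpolation=cv2.INTER_CUBIC))"
```

```text
t 7.17 pos [635.7 195.3 185.4] rot [-3.1413e+00 -1.0000e-04 -3.0851e+00] F [ 0.  -0.3 -0. ] op 51.1 q7 1.32
twist -0.09 shift after twist cm [ 6.85 -0.07 11.34]
```

View pics/j_z.png

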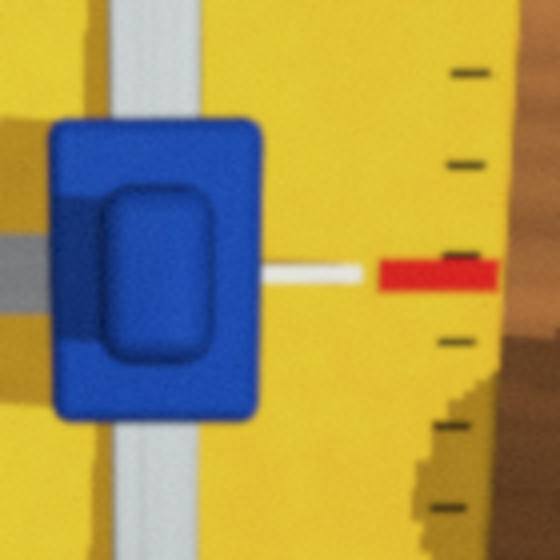

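View pics/j_zb.png

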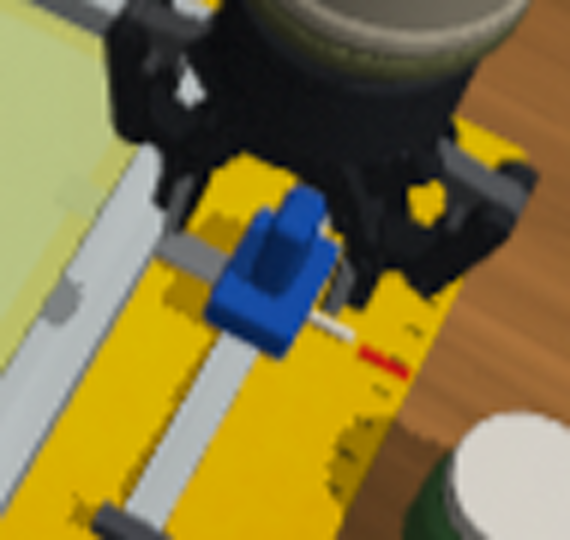

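```bash
python3 - <<'E'
from h import *
todo([459.2,-1,185],None)
E
```

```text
t 7.32 pos [634.8 195.7 185.5] rot [ 3.1414e+00 -3.0000e-04 -3.0843e+00] F [ 0.8 -0.1 -1.2] op 51.0 q7 1.32
twist 0 shift after twist cm [ 18.66 -18.63   0.05]
```

Emit:
apply_moves(series=[{"grip":0.2,"xyz":[1.5,-1.5,0],"twist":0},{"grip":0.2,"xyz":[1.5,-1.5,0],"twist":0},{"grip":0.2,"xyz":[1.6,-1.6,0],"twist":0},{"grip":0.2,"xyz":[1.6,-1.6,0],"twist":0},{"grip":0.2,"xyz":[1.6,-1.6,0],"twist":0},{"grip":0.2,"xyz":[1.6,-1.6,0],"twist":0},{"grip":0.2,"xyz":[1.6,-1.6,0],"twist":0},{"grip":0.2,"xyz":[1.6,-1.6,0],"twist":0},{"grip":0.2,"xyz":[1.6,-1.6,0],"twist":0},{"grip":0.2,"xyz":[1.6,-1.6,0],"twist":0},{"grip":0.2,"xyz":[1.6,-1.6,0],"twist":0},{"grip":0.2,"xyz":[1.3,-1.3,0],"twist":0}])

```text
time_s: 8.32
position: [457.8, -2.8, 185.4]
tcp_rot: [3.141, 0.0, -3.085]
contact_force: [0.6, -0.1, -0.5]
opening: 50.7
```

Emit:
apply_moves(series=[{"grip":0.2,"xyz":[0,0,0],"twist":6},{"grip":0.2,"xyz":[0,0,0],"twist":6},{"grip":0.2,"xyz":[0,0,0],"twist":6},{"grip":0.2,"xyz":[0,0,0],"twist":6},{"grip":0.2,"xyz":[0,0,0],"twist":6},{"grip":0.2,"xyz":[0,0,0],"twist":6},{"grip":0.2,"xyz":[0,0,0],"twist":6},{"grip":0.2,"xyz":[0,0,0],"twist":6},{"grip":0.2,"xyz":[0,0,0],"twist":6},{"grip":0.2,"xyz":[0,0,0],"twist":6},{"grip":0.2,"xyz":[0,0,0],"twist":6},{"grip":0.2,"xyz":[0,0,0],"twist":6}])

```text
time_s: 9.32
position: [458.8, -1.6, 185.5]
tcp_rot: [3.141, -0.0, 1.937]
contact_force: [-0.9, 1.0, -0.3]
opening: 51.0
```

Emit:
apply_moves(series=[{"grip":0.2,"xyz":[0,0,0],"twist":6},{"grip":0.2,"xyz":[0,0,0],"twist":6},{"grip":0.2,"xyz":[0,0,0],"twist":6},{"grip":0.2,"xyz":[0,0,0],"twist":0},{"grip":0.2,"xyz":[0,0,0],"twist":0}])

```text
time_s: 9.73
position: [459.0, -1.6, 185.4]
tcp_rot: [3.141, -0.0, 1.631]
contact_force: [-1.4, -0.3, 0.1]
opening: 50.9
```

```bash
python3 - <<'E'
from h import *
from workcell import bot
todo([459.2,-1,84],np.pi/2+.058)
c=bot.camera("wrist"); cv2.imwrite("pics/k_w.png",c["img"][:,:,::-1])
E
```

```text
t 9.73 pos [459.   -1.6 185.4] rot [ 3.1413e+00 -4.0000e-04  1.6314e+00] F [-1.4 -0.3  0.1] op 50.9 q7 -0.03
twist 0.15 shift after twist cm [ 0.06  0.02 10.14]
```

View pics/k_w.png

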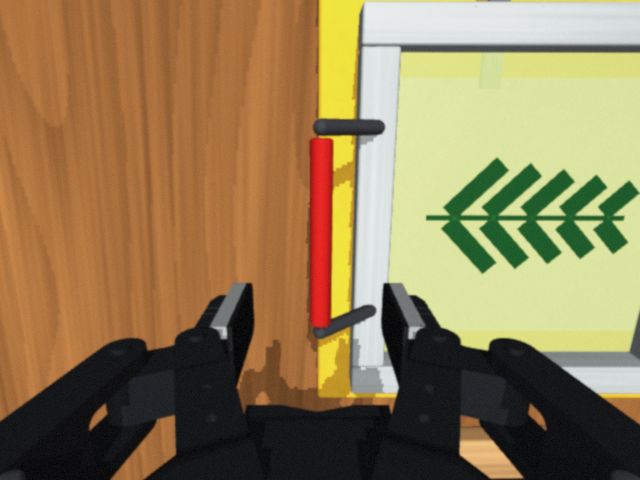

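```bash
python3 - <<'E'
from h import *
P=np.array([616.97,8.18,.058])
for uv in [(321,139),(321,326),(321,232)]:
    w=wz(uv,82,[459,-1.6,185.4],[3.1413,-.0004,1.6314]);print(w,W2B(w,P))
E
```

```text
[458.08103883  59.34807907  82.        ] [[-155.6556999    60.29243224   82.        ]]
[465.66553299 -60.51653816  82.        ] [[-155.0322099   -59.81028328   82.        ]]
[461.59346289   3.8380666   82.        ] [[-155.366958      4.67215505   82.        ]]
```

Emit:
apply_moves(series=[{"grip":0.2,"xyz":[0.05,0.2,1.5],"twist":0},{"grip":0.2,"xyz":[0,0,1.5],"twist":0},{"grip":0.2,"xyz":[0,0,1.5],"twist":0},{"grip":0.2,"xyz":[0,0,1.5],"twist":0},{"grip":0.2,"xyz":[0,0,1.5],"twist":0},{"grip":0.2,"xyz":[0,0,1.5],"twist":0},{"grip":0.2,"xyz":[0,0,1],"twist":0},{"grip":0.2,"xyz":[0,0,0.5],"twist":0},{"grip":0.2,"xyz":[0,0,0],"twist":0},{"grip":0.2,"xyz":[0,0,0],"twist":0}])

```text
time_s: 10.62
position: [461.5, -1.1, 80.7]
tcp_rot: [3.141, -0.0, 1.629]
contact_force: [-0.4, 0.3, 0.6]
opening: 51.2
```

```bash
python3 - <<'E'
from h import *
from workcell import bot
todo([459.2,-1,80],np.pi/2+.06)
c=bot.camera("wrist"); cv2.imwrite("pics/l_w.png",c["img"][:,:,::-1])
E
```

```text
t 10.62 pos [461.5  -1.1  80.7] rot [ 3.1413e+00 -1.0000e-04  1.6286e+00] F [-0.4  0.3  0.6] op 51.2 q7 0.01
twist -0.12 shift after twist cm [ 0.03 -0.23  0.07]
```

View pics/l_w.png

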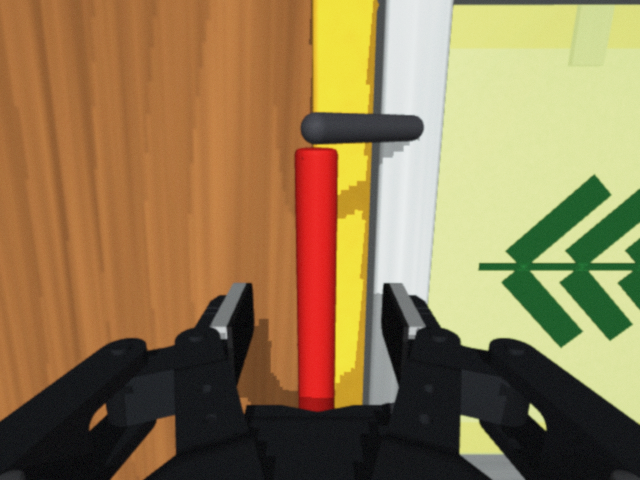

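Emit:
apply_moves(series=[{"grip":-0.2,"xyz":[0,0,0],"twist":0},{"grip":-0.6,"xyz":[0,0,0],"twist":0},{"grip":-1,"xyz":[0,0,0],"twist":0},{"grip":-1,"xyz":[0,0,0],"twist":0},{"grip":-1,"xyz":[0,0,0],"twist":0},{"grip":-1,"xyz":[0,0,0],"twist":0},{"grip":-1,"xyz":[0,0,0],"twist":0},{"grip":-1,"xyz":[0,0,0],"twist":0}])

```text
time_s: 11.33
position: [461.2, -1.1, 80.8]
tcp_rot: [-3.141, -0.0, 1.628]
contact_force: [-4.4, 0.0, 6.0]
opening: 12.2
```

```bash
python3 - <<'E'
from h import *
todo([459.2,-1,80],np.pi/2+.06)
th=np.radians(np.arange(0,41,2.))
x=142-300*np.cos(th)+43*np.sin(th);z=37+300*np.sin(th)+43*np.cos(th)
np.set_printoptions(suppress=True,precision=2,linewidth=200)
print(np.c_[np.diff(x),-np.diff(z)]/10)
E
```

```text
t 11.33 pos [461.2  -1.1  80.8] rot [-3.1414e+00 -3.0000e-04  1.6278e+00] F [-4.4  0.   6. ] op 12.2 q7 0.01
twist -0.17 shift after twist cm [ 0.03 -0.2   0.08]
[[ 0.17 -1.04]
 [ 0.2  -1.04]
 [ 0.24 -1.03]
 [ 0.28 -1.02]
 [ 0.31 -1.01]
 [ 0.35 -1.  ]
 [ 0.38 -0.99]
 [ 0.42 -0.97]
 [ 0.45 -0.96]
 [ 0.48 -0.94]
 [ 0.52 -0.92]
 [ 0.55 -0.91]
 [ 0.58 -0.89]
 [ 0.61 -0.86]
 [ 0.64 -0.84]
 [ 0.67 -0.82]
 [ 0.7  -0.8 ]
 [ 0.72 -0.77]
 [ 0.75 -0.75]
 [ 0.78 -0.72]]
```

Emit:
apply_moves(series=[{"grip":-1,"xyz":[0,0.08,-0.52],"twist":0},{"grip":-1,"xyz":[0,0.09,-0.52],"twist":0},{"grip":-1,"xyz":[0,0.1,-0.52],"twist":0},{"grip":-1,"xyz":[0,0.1,-0.52],"twist":0},{"grip":-1,"xyz":[0,0.12,-0.52],"twist":0},{"grip":-1,"xyz":[0,0.12,-0.51],"twist":0},{"grip":-1,"xyz":[0,0.14,-0.51],"twist":0},{"grip":-1,"xyz":[0,0.14,-0.51],"twist":0},{"grip":-1,"xyz":[0,0.15,-0.51],"twist":0},{"grip":-1,"xyz":[0,0.16,-0.5],"twist":0},{"grip":-1,"xyz":[0,0,0],"twist":0},{"grip":-1,"xyz":[0,0,0],"twist":0}])

```text
time_s: 12.33
position: [473.1, -0.4, 132.0]
tcp_rot: [-3.141, -0.0, 1.628]
contact_force: [-4.9, 0.5, -1.2]
opening: 12.0
```

```bash
python3 - <<'E'
from h import *
from workcell import bot
todo([459.2,-1,80],np.pi/2+.06)
for n in ("wrist","scene"):
    c=bot.camera(n); cv2.imwrite(f"pics/m_{n}.png",c["img"][:,:,::-1])
E
```

```text
t 12.33 pos [ 4.731e+02 -4.000e-01  1.320e+02] rot [-3.1410e+00 -2.0000e-04  1.6278e+00] F [-4.9  0.5 -1.2] op 12.0 q7 -0.01
twist -0.17 shift after twist cm [ 0.02 -1.39  5.2 ]
```

View pics/m_wrist.png

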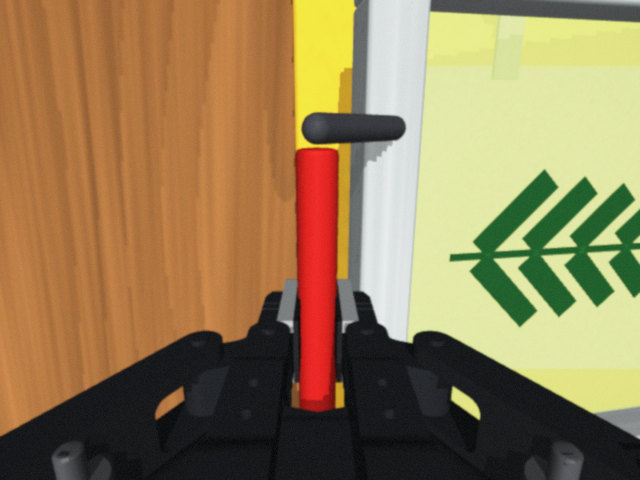

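View pics/m_scene.png

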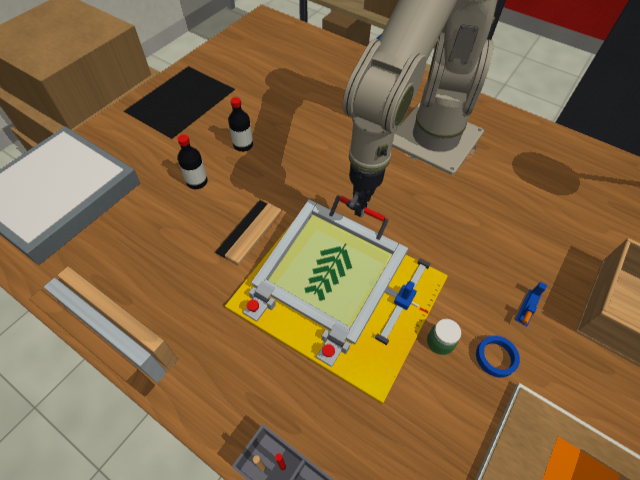

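Emit:
apply_moves(series=[{"grip":-1,"xyz":[0,0.26,-0.75],"twist":0},{"grip":-1,"xyz":[0,0.28,-0.745],"twist":0},{"grip":-1,"xyz":[0,0.3,-0.74],"twist":0},{"grip":-1,"xyz":[0,0.32,-0.73],"twist":0},{"grip":-1,"xyz":[0,0.34,-0.72],"twist":0},{"grip":-1,"xyz":[0,0.355,-0.71],"twist":0},{"grip":-1,"xyz":[0,0.375,-0.7],"twist":0},{"grip":-1,"xyz":[0,0.395,-0.69],"twist":0},{"grip":-1,"xyz":[0,0.415,-0.68],"twist":0},{"grip":-1,"xyz":[0,0.435,-0.665],"twist":0},{"grip":-1,"xyz":[0,0.455,-0.65],"twist":0},{"grip":-1,"xyz":[0,0.47,-0.64],"twist":0}])

```text
time_s: 13.43
position: [517.0, 2.1, 217.4]
tcp_rot: [-3.14, -0.0, 1.628]
contact_force: [-9.7, 0.8, 4.1]
opening: 12.2
```

```bash
python3 - <<'E'
from h import *
import sys
sys.stdout.flush()
todo([461.2+97.8,4.4,80+182.8],np.pi/2+.06)
E
```

```text
t 13.43 pos [517.    2.1 217.4] rot [-3.1404e+00 -5.0000e-04  1.6278e+00] F [-9.7  0.8  4.1] op 12.2 q7 -0.0
twist -0.17 shift after twist cm [-0.02  4.2  -4.55]
```

Emit:
apply_moves(series=[{"grip":-1,"xyz":[0,0.48,-0.625],"twist":0},{"grip":-1,"xyz":[0,0.49,-0.61],"twist":0},{"grip":-1,"xyz":[0,0.51,-0.6],"twist":0},{"grip":-1,"xyz":[0,0.525,-0.585],"twist":0},{"grip":-1,"xyz":[0,0.54,-0.575],"twist":0},{"grip":-1,"xyz":[0,0.55,-0.56],"twist":0},{"grip":-1,"xyz":[0,0.57,-0.55],"twist":0},{"grip":-1,"xyz":[0,0.4,-0.35],"twist":0},{"grip":-1,"xyz":[0,0,0],"twist":0},{"grip":-1,"xyz":[0,0,0],"twist":0}])

```text
time_s: 14.27
position: [558.1, 4.5, 262.8]
tcp_rot: [3.141, -0.001, 1.628]
contact_force: [-10.4, 1.5, 9.0]
opening: 11.9
```

```bash
python3 - <<'E'
from h import *
from workcell import bot
todo([461.2+97.8,4.4,80+182.8],np.pi/2+.06)
for n in ("wrist","scene","top"):
    c=bot.camera(n); cv2.imwrite(f"pics/n_{n}.png",c["img"][:,:,::-1])
s=cv2.imread("pics/n_scene.png");cv2.imwrite("pics/n_z.png",cv2.resize(s[170:400,220:480],None,fx=2.6,fy=2.6,interpolation=cv2.INTER_CUBIC))
s=cv2.imread("pics/n_top.png");cv2.imwrite("pics/n_t.png",cv2.resize(s[140:320,160:380],None,fx=3.3,fy=3.3,interpolation=cv2.INTER_CUBIC))
E
```

```text
t 14.27 pos [558.1   4.5 262.8] rot [ 3.1406e+00 -7.0000e-04  1.6279e+00] F [-10.4   1.5   9. ] op 11.9 q7 0.01
twist -0.17 shift after twist cm [-0.01  0.09  0.  ]
```

View pics/n_z.png

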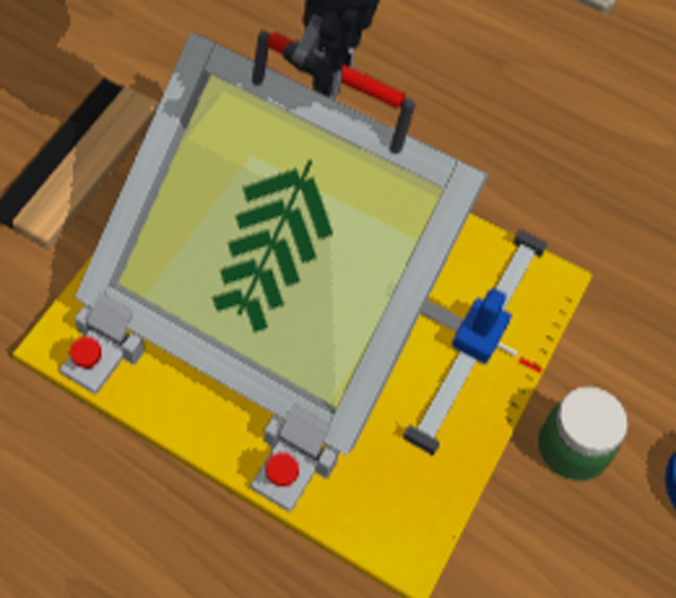

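View pics/n_wrist.png

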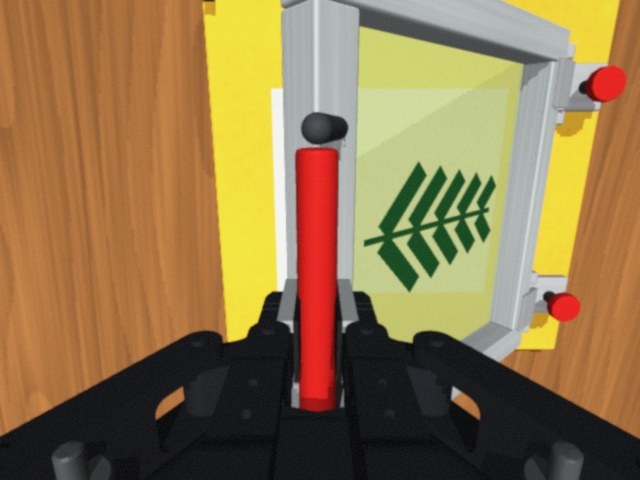

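View pics/n_t.png

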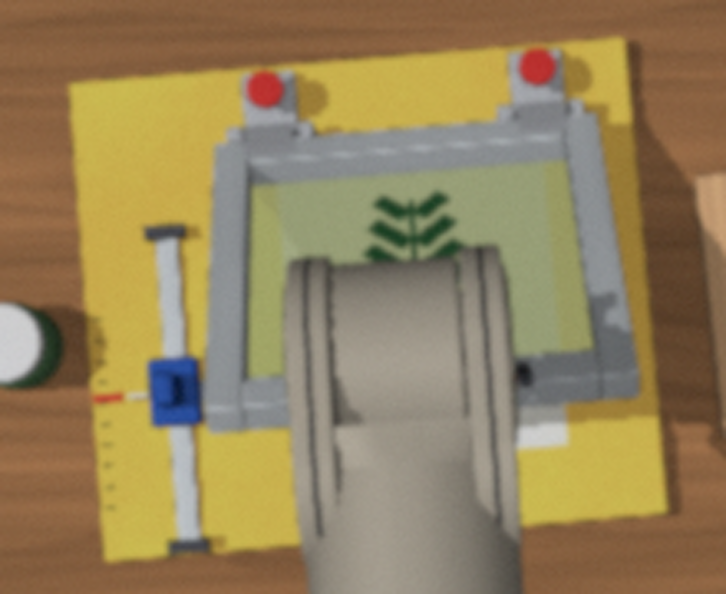

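```bash
python3 - <<'E'
from h import *
np.set_printoptions(suppress=True,precision=2)
P=np.array([616.97,8.18,.058])
# corner calibr: initial scene/shut frames vs now. bar ends in shut scene
def bar(th,y): return [142-300*np.cos(th)+43*np.sin(th),y,37+300*np.sin(th)+43*np.cos(th)]
for d in (0,38,39,40,41,42): print(d,proj('scene',B2W([bar(np.radians(d),60),bar(np.radians(d),-60)],P)).ravel())
print(cr((406,103),2.6,(220,170)),cr((268,38),2.6,(220,170)))
# wrist bar: distance camera-bar unchanged? far post end etc.
for n in 'm','n':
    s=cv2.imread(f'pics/{n}_scene.png'); 
a=cv2.imread('pics/a_scene.png');n=cv2.imread('pics/n_scene.png')
I=cv2.INTER_CUBIC
cv2.imwrite('pics/o.png',np.hstack([cv2.resize(a[195:245,320:395],None,fx=5,fy=5,interpolation=I),cv2.resize(n[175:225,310:385],None,fx=5,fy=5,interpolation=I)]))
E
```

```text
0 [382.33 226.6  340.58 206.4 ]
38 [374.55 207.23 324.54 183.6 ]
39 [373.91 207.39 323.66 183.63]
40 [373.24 207.59 322.75 183.7 ]
41 [372.55 207.84 321.82 183.81]
42 [371.83 208.13 320.86 183.96]
[375.85 209.31] [322.77 184.31]
```

View pics/o.png

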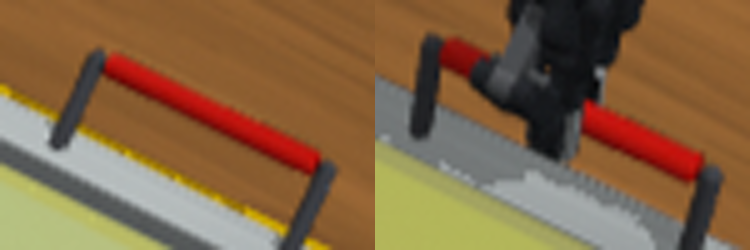

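Emit:
apply_moves(series=[{"grip":-1,"xyz":[0,0.03,-0.09],"twist":0},{"grip":-1,"xyz":[0,0.02,-0.09],"twist":0},{"grip":-1,"xyz":[0,0,0],"twist":0},{"grip":-1,"xyz":[0,0,0],"twist":0},{"grip":-1,"xyz":[0,0,0],"twist":0},{"grip":-1,"xyz":[0,0,0],"twist":0}])

```text
time_s: 14.92
position: [558.4, 4.5, 263.2]
tcp_rot: [3.141, -0.0, 1.628]
contact_force: [-6.7, 0.5, 2.9]
opening: 12.1
```

```bash
python3 - <<'E'
from h import *
from workcell import bot
todo([461.2+97.8,4.4,80+182.8],np.pi/2+.06)
s=bot.sense();p=s['position']
d=np.array([np.hypot(p[0]-461.2,p[1]+1.1),p[2]-80.8]);print('theta',np.degrees(2*np.arcsin(np.linalg.norm(d)/2/303.07)), 'dir-based',2*(np.degrees(np.arctan2(d[1],d[0]))*-1+90-np.degrees(np.arctan2(43,300))))
for n in ("scene","top"):
    c=bot.camera(n); cv2.imwrite(f"pics/p_{n}.png",c["img"][:,:,::-1])
n=cv2.imread('pics/p_scene.png');t=cv2.imread('pics/p_top.png')
I=cv2.INTER_CUBIC
cv2.imwrite('pics/p.png',np.hstack([cv2.resize(n[175:225,310:385],None,fx=5,fy=5,interpolation=I),cv2.resize(t[235:285,180:255],None,fx=5,fy=5,interpolation=I)]))
E
```

```text
t 14.92 pos [558.4   4.5 263.2] rot [ 3.1412e+00 -4.0000e-04  1.6280e+00] F [-6.7  0.5  2.9] op 12.1 q7 0.01
twist -0.16 shift after twist cm [-0.01  0.06  0.04]
theta 39.89036485111693 dir-based 39.85666061027152
```

View pics/p.png

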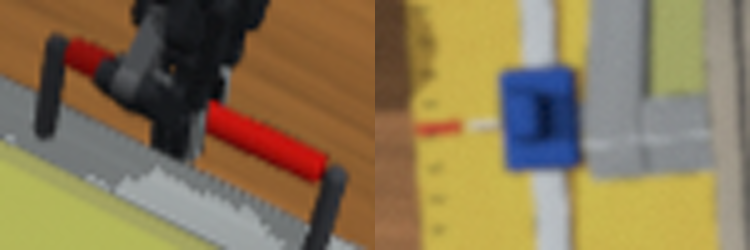

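View pics/p_scene.png

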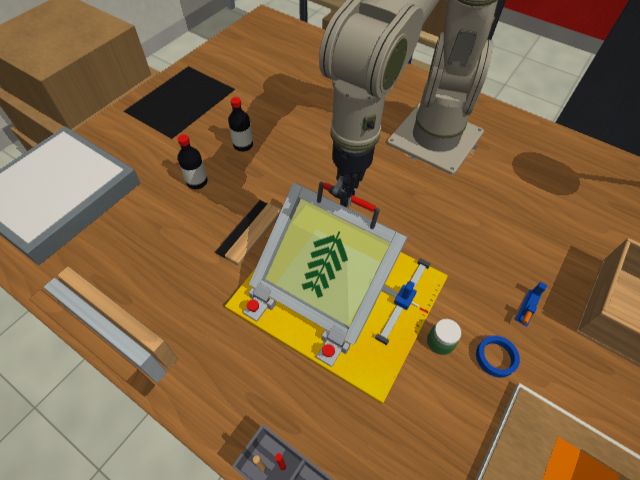

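```bash
python3 -c "
from workcell import bot
print(bot.finish_job())"
```

```text
the job is handed in; nothing more can be done
None
```

The stop is at the red mark, the screen is raised to about 40°, and the gripper is still holding the bar. I handed the job in at about 15 s.

- **Stop:** I gripped the blue fin, slid it about 76 mm along the rail and let go. Seen from straight above with the wrist camera, the pointer was within about 0.3 mm of the mark. The top camera showed the two still level after the lift.
- **Screen:** I lifted the bar slowly along its arc in four short moves with brief holds, never letting go. From the gripper's travel the angle is 39.9°. The scene camera read about 39.5° (good to roughly 1°) just before the last small raise, and I did not work it out again afterwards.
- **Forces:** The highest reading I took was about 14 N, and it was about 7 N in the final hold.
- **Other objects:** The bottles, jar, tape, squeegee and clamp look unmoved in the last pictures. I compared these by eye and did not measure them.
- **Disagreement:** The wrist camera placed points about 2 to 3 mm from where the top camera did. I used offsets measured within one view for the final alignment, so this did not affect it.

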